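Centre a brass pawn on its display stand

TASK

Two small brass pawns stand on round wooden display stands, and one of them has been put down near the edge of its stand. Push that one gently with the fingertips, with light nudges low on its base, until it stands upright in the middle of its stand (no more than 6 mm off centre), then take the hand away. Do not grip, lift, tip or knock it hard, and leave the other pawn, the carton and the joystick where they are.

Things in the scene. Friction and masses are not known exactly. Their poses are not given: they have to be found in the camera images.
- pawn: the off-centre brass chess pawn, loose, 0.08 to 0.17 kg, 47 mm tall. Flat foot 24 mm across, widest part a base rim 34 mm across from 4 to 10 mm above the foot, then it narrows to a 10 mm waist at 29 mm, a 16 mm collar at 31 to 33 mm and a 16 mm ball head centred at 39 mm. It slides when pushed at the rim; pushed above about 20 mm it rocks and can tip over. Origin: centre of its underside; z up along its axis
- stand_top (a point): centre of the top of the stand that carries the off-centre pawn: where the middle of the pawn's foot belongs. The stand is a dark round wooden block fixed to the bench, top a flat disc 80 mm across, 60 mm above the bench (92 mm across at its foot)
- other_pawn: the other brass pawn, of the same shape, already centred on its own stand; leave it alone. Origin: centre of its underside
- other_stand_top (a point): centre of the top of the other stand, the same size as the first, also fixed, 60 mm above the bench
- carton: small closed cardboard carton, 65 (x) by 90 (y) by 50 mm tall, loose on the bench, not to be disturbed. Origin: centre of its underside
- joystick: arcade joystick unit: dark steel block 60 (x) by 90 (y) by 22 mm with a rod and a 33 mm black ball on top, 85 mm tall in all, loose on the bench, not to be disturbed. Origin: centre of its underside
Mind the look-alikes: they are no part of the job. Leave any purple or red look-alike of the pawn alone.

How it is judged:
By the outcome, as a careful person would: the job done as asked, in the order asked, and still so for the second after the job is handed in, with the robot touching nothing.
It also fails if it takes over 35 s, if anything falls off the work surface, if the arm or the gripper's body presses on something with over 40 N, if the wrist force passes 120 N, or if a joint passes its speed limit or range.

ROBOT

A 6-joint arm with a two-finger parallel gripper is mounted at the origin on the work surface. World frame = base frame: x ahead of the robot, y to its left, z up, the work surface at z = 0. Lengths are in mm, angles in rad, forces in N, time in s.
With the tool pointing down it reaches from about 300 to 750 mm from the base axis. Payload 8.5 kg.
Tool frame: the origin (TCP) lies at the very end of the fingers, on their centre line; the grasp point (between the pads) lies 19 mm behind it (r.pinch_z is the distance from the TCP to the grasp point, in mm); z points along the fingers, x is the direction in which the jaws open and shut, and the axes are right-handed (so a half turn about z gives the same grasp; the last joint's range is limited). The gripper opens to 85 mm and grips with 20 to 120 N. Pads are 22 mm wide; open, the fingers measure 114 mm over their backs; the gripper's body (76 mm by 85 mm) begins 54 mm behind the grasp point. The pads swing forward as they close: fully open they stand 13 mm farther back than shut.
Start: joints at [1.073, 0.381, 1.297, -0, 1.464, -0.215], TCP at [153.467, 528.137, 231.322] pointing down, gripper open.
Joint ranges: [-3.11, 3.11], [-0.89, 2.33], [0.22, 2.48], [-1.42, 4.56], [0.17, 2.85], [-2.88, 2.88]. Speed limits (rad/s): [2.39, 2.39, 3.14, 3.14, 3.14, 3.14].

INTERFACE

Orientations are given as [roll, pitch, yaw] about the fixed x, y, z axes, in that order (R = Rz(yaw) Ry(pitch) Rx(roll)).
In Python, from bench import r gives the robot as it stands.
- The arm moves only by the shell command python3 -m pendant 'ROWS' [OPENING] [FORCE]. ROWS is a JSON object of lists of equal length, an entry for each row: "travel": the shift along the tool's x, y, z scaled (see below), a list of three; "spin": the turn about the tool's z scaled (see below). A call has 1 to 8 rows; each row is the pose to reach, as a shift and turn from the pose commanded when the call began, along the tool's axes at that moment; what a row does not reach only later rows make up. The controller multiplies each number of a shift by 30 cm and each number of a turn by 90 degrees. A row lasts 1/10 s, in which the tool goes at most 50 mm and 8.59 degrees, less where a joint would pass 70% of its speed; a pose out of reach is approached as far as the arm can. A call with a number of a shift or a turn outside -1 to 1 is refused whole. A call with a gripper value outside its range is refused whole. OPENING is the gripper's target within -1 to 1 (shut at 1, half-way at 0, fully open at -1), set as the call begins (- or left out, the last holds). The fingers move at their own pace and stop on an object; FORCE is the grip in N (left out, the last holds). Time passes only in rows, so rows that repeat a pose let the fingers close. It gives the time, the measured TCP pose, the force and the opening at its end, in the units of the state.
- r.sense(): the state, without advancing time (a new reading comes with each control period).
- r.grab_frame(name): name is "scene" or "side" or "wrist"; returns the picture (400x640x3 uint8, blue, green, red); there is no depth.
- r.calibration(name): a dict with "fx", "fy", "cx", "cy" (pixels), "T" (4x4, takes a point from camera to world coordinates). Camera axes: x right, y down, z forward; pixel columns grow to the right and rows downward; lengths in mm; the calibration is good to about 2 mm. A picture is of the moment at which its call begins: read the wrist's pose just before it. calibration takes no time and is no camera call; for the wrist camera it gives the pose at the moment of the call.
- r.close_job(): hands the job in, once; it reports no verdict.
The state is a dict: "time_s": time; "joints": joint angles; "qd": joint speeds; "tau": joint torques, N m; "ee_pos": TCP position; "tcp_rot": TCP orientation; "ft_force": force on the tool from outside, world axes, zero at the start; "torque": the same for the moment, N m; "finger_gap": finger opening in mm.
Only numpy, scipy, OpenCV 4.12 (cv2) and the standard library are available. Lean on these libraries where they do the work, as an engineer would, in place of code of your own. Each camera call takes 0.05 s, during which the arm holds its last target. There are 200 camera calls.

## Working session

There is one attempt and no reset: what is moved stays moved. The work goes in short steps, Python scripts to look and compute and a shell command to move; the robot and the scene stay as the last step left them, time stands still between calls to the robot, and variables do not carry over. Pictures are saved under pics/ and viewed, about 8 in all and at most 12, crops included, and the job is handed in when it is done.

```bash
mkdir -p pics; ls; python3 - <<'E'
from bench import r
import cv2,numpy as np
s=r.sense();print(s)
for n in("scene","side"):
    c=r.calibration(n);print(n,{k:np.round(v,3).tolist() for k,v in c.items()})
    cv2.imwrite(f"pics/{n}0.png",r.grab_frame(n))
E
```

```text
pics
{'time_s': 0.0, 'joints': array([ 1.07275115e+00,  3.81216498e-01,  1.29829401e+00,  3.64857494e-05,
        1.46359624e+00, -2.15299066e-01]), 'qd': array([ 2.24562356e-04,  1.55613749e-03,  8.84571691e-05,  1.62736808e-03,
       -1.34494859e-03, -1.64616840e-04]), 'tau': array([ 2.41075519e-03, -4.48459697e+01, -2.31280249e+01, -7.66015160e-05,
        4.75862733e-03, -1.00290822e-05]), 'ee_pos': array([153.29171438, 527.89214585, 230.68956008]), 'tcp_rot': array([-3.14123375e+00,  1.47138903e-03,  1.28804655e+00]), 'ft_force': array([-1.63658225,  0.16047619,  0.106798  ]), 'torque': array([-0.00221007,  0.02928737,  0.02575442]), 'finger_gap': 85.61707586400875}
scene {'fx': 429.635, 'fy': 429.635, 'cx': 314.908, 'cy': 207.377, 'T': [[0.802, 0.511, -0.31, 865.663], [0.597, -0.682, 0.422, -470.78], [0.004, -0.523, -0.852, 1002.409], [0.0, 0.0, 0.0, 1.0]]}
side {'fx': 423.937, 'fy': 423.937, 'cx': 321.971, 'cy': 194.585, 'T': [[0.981, -0.145, 0.131, 387.265], [-0.196, -0.721, 0.665, -694.677], [-0.002, -0.678, -0.735, 839.054], [0.0, 0.0, 0.0, 1.0]]}
```

View pics/scene0.png

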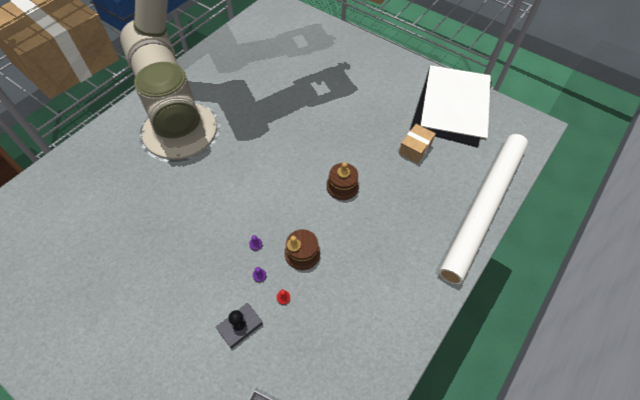

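View pics/side0.png

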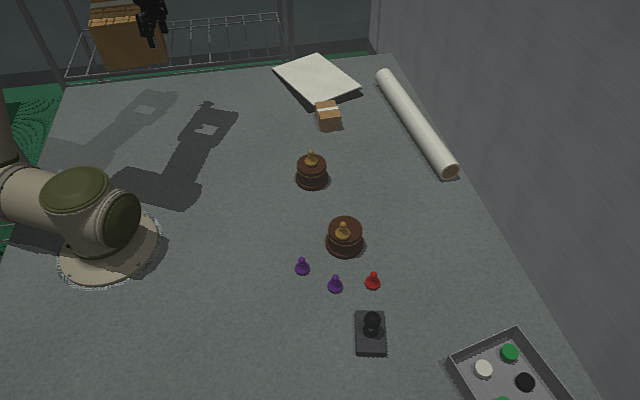

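Candidates: brass pawn on the lower stand, scene (293,243) / side (343,231); brass pawn on the upper stand, scene (344,170) / side (311,158); purple ones at scene (256,242) and (259,274); red one at (284,297). The lower brass pawn looks off-centre. I'll check that in a close crop.

```bash
cat > h.py <<'E'
import cv2,numpy as np
from bench import r
def ray(c,u,v,z):
    T=np.array(c["T"]);d=T[:3,:3]@[(u-c["cx"])/c["fx"],(v-c["cy"])/c["fy"],1];o=T[:3,3]
    return (o+d*(z-o[2])/d[2])[:2]
def proj(c,P):
    T=np.array(c["T"]);p=(np.atleast_2d(P)-T[:3,3])@T[:3,:3]
    return np.c_[p[:,0]/p[:,2]*c["fx"]+c["cx"],p[:,1]/p[:,2]*c["fy"]+c["cy"]]
def circle(x,y,z,R,n=72):
    a=np.linspace(0,2*np.pi,n);return np.c_[x+R*np.cos(a),y+R*np.sin(a),0*a+z]
E
python3 - <<'E'
from h import *
out=[]
for n,cs in(("scene",[(302,245),(343,178)]),("side",[(345,234),(311,170)])):
    im=cv2.imread(f"pics/{n}0.png")
    out.append(np.hstack([cv2.resize(im[v-30:v+30,u-40:u+40],None,fx=5,fy=5,interpolation=cv2.INTER_CUBIC) for u,v in cs]))
    c=r.calibration(n)
    for u,v in cs: print(n,ray(c,u,v,60))
cv2.imwrite("pics/crop0.png",np.vstack(out))
E
```

```text
scene [ 562.323944   -109.97465992]
scene [528.25479818 114.91303273]
side [ 554.160243   -121.45189402]
side [515.26599183 102.39123616]
```

View pics/crop0.png

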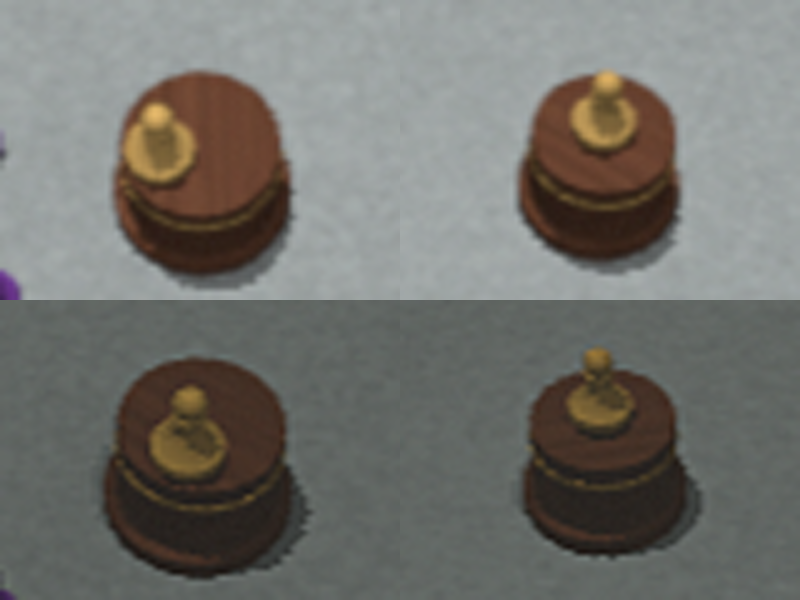

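The crop confirms it. The lower stand's pawn sits near the rim (scene head about (293,238.4), stand-top centre about (302,243.8)), and the upper pawn is centred. Next I'll fit the positions with colour masks.

```bash
cat >> h.py <<'E'
from scipy.optimize import minimize
prof=[(0,12),(4,17),(10,17),(20,9),(29,5),(31,8),(33,8),(35,7),(39,8),(43,7),(47,1)]
def sil(c,x,y,z0,pr,sh,s=8):
    m=np.zeros((sh[0],sh[1]),np.uint8)
    for (za,ra),(zb,rb) in zip(pr[:-1],pr[1:]):
        h=cv2.convexHull((proj(c,np.r_[circle(x,y,z0+za,ra,36),circle(x,y,z0+zb,rb,36)])*s+s/2-ORG*s).astype(np.float32))
        cv2.fillConvexPoly(m,h.round().astype(int),1)
    return cv2.resize(m.astype(np.float32),None,fx=1/s,fy=1/s,interpolation=cv2.INTER_AREA)
def fit(n,im,xy,kind):
    "fit pawn (brass) or stand (brown+brass) silhouette, start xy"
    global ORG
    c=r.calibration(n);u,v=proj(c,[[*xy,60]])[0].astype(int);ORG=np.array([u-40,v-40])
    k=im[v-40:v+40,u-40:u+40].astype(float);b,g,rr=k[...,0],k[...,1],k[...,2]
    brass=(rr-b>0.45*rr)&(g>0.62*rr); warm=(rr-b>0.2*rr)
    if kind=="pawn":
        m=brass&(np.hypot(*(np.mgrid[:80,:80]-40))<40); z0,pr=60,prof
        m=cv2.morphologyEx(m.astype(np.uint8),cv2.MORPH_CLOSE,np.ones((3,3)))
        l,lab,st,_=cv2.connectedComponentsWithStats(m); m=(lab==1+np.argmax(st[1:,4])).astype(float)
    else:
        m=(warm&(rr<g*3)).astype(np.uint8);l,lab,st,_=cv2.connectedComponentsWithStats(m); m=(lab==1+np.argmax(st[1:,4])).astype(float)
        z0,pr=0,[(0,46),(12,46),(14,40),(60,40)]
    def cost(p):
        q=sil(c,p[0],p[1],z0,pr,(640,640))
        if kind!="pawn": # only the top part: ignore rows well below the top centre
            return np.abs(q-m)[:45].sum()
        return np.abs(q-m).sum()
    best=minimize(cost,xy,method="Nelder-Mead",options=dict(initial_simplex=np.array(xy)+[[0,0],[8,0],[0,8]],xatol=.1,fatol=.1))
    return best.x,best.fun,m.sum()
E
python3 - <<'E'
from h import *
c=r.calibration("scene");d=r.calibration("side")
print("stand",ray(c,302,243.8,60),ray(d,345.2,229,60)); print("pawn head",ray(c,293,238.4,99),ray(d,343,224.6,99))
for n in("scene","side"):
    im=cv2.imread(f"pics/{n}0.png")
    print(n,"stand",fit(n,im,[560,-112],"stand"),"pawn",fit(n,im,[535,-122],"pawn"))
    print(n,"other stand",fit(n,im,[520,115],"stand"),"pawn",fit(n,im,[520,115],"pawn"))
E
```

```text
stand [ 560.33031541 -107.38418432] [ 557.99473643 -107.36647323]
pawn head [ 547.26869889 -123.87984318] [ 547.52451395 -123.7213648 ]
scene stand (array([ 558.92860651, -107.56117702]), np.float64(16.15625), np.float64(1138.0)) pawn (array([ 589.23551339, -144.42488569]), np.float64(879.59375), np.float64(1057.0))
scene other stand (array([521.735075  , 125.48950863]), np.float64(18.0), np.float64(959.0)) pawn (array([555.07666016,  73.12304688]), np.float64(733.234375), np.float64(886.0))
side stand (array([ 557.03433597, -105.76893449]), np.float64(16.1875), np.float64(1224.0)) pawn (array([ 547.18724   , -118.77080464]), np.float64(378.78125), np.float64(580.0))
side other stand (array([519.96679688, 127.99707031]), np.float64(44.75), np.float64(887.0)) pawn (array([520.1457634 , 133.56621361]), np.float64(133.921875), np.float64(249.0))
```

```bash
python3 - <<'E'
from h import *
im=cv2.imread("pics/scene0.png");print("brass",im[236:250,292].tolist(),"wood",im[240,310].tolist())
im=cv2.imread("pics/side0.png");print("brass",im[222:237,343].tolist(),"wood",im[228,355].tolist())
E
```

```text
brass [[92, 160, 199], [103, 179, 223], [100, 175, 217], [88, 154, 192], [71, 124, 155], [52, 92, 114], [54, 93, 116], [55, 95, 120], [55, 94, 117], [56, 97, 121], [62, 107, 134], [68, 117, 144], [72, 124, 156], [83, 144, 179]] wood [50, 68, 108]
brass [[60, 115, 142], [60, 119, 149], [56, 107, 134], [50, 93, 117], [42, 75, 92], [37, 55, 64], [39, 64, 77], [37, 61, 72], [38, 55, 64], [39, 63, 76], [38, 60, 72], [38, 59, 69], [47, 86, 106], [47, 87, 110], [50, 93, 115]] wood [38, 48, 69]
```

```bash
sed -i 's/brass=.*; warm/brass=(b<0.68*rr)\&(g>0.735*rr); warm/' h.py; python3 - <<'E'
from h import *
for n in("scene","side"):
    im=cv2.imread(f"pics/{n}0.png")
    print(n,"pawn",fit(n,im,[547,-123],"pawn"))
    print(n,"other pawn",fit(n,im,[520,125],"pawn"))
E
```

```text
scene pawn (array([ 546.9365387 , -124.34270477]), np.float64(80.671875), np.float64(245.0))
scene other pawn (array([519.08773613, 127.39605236]), np.float64(16.59375), np.float64(152.0))
side pawn (array([ 546.98417997, -123.52606988]), np.float64(243.640625), np.float64(445.0))
side other pawn (array([517.82849121, 128.04302979]), np.float64(235.25), np.float64(378.0))
```

```bash
cat > to.py <<'E'
import sys,numpy as np
from bench import r
from scipy.spatial.transform import Rotation as R
# usage: to.py x y z yaw_deg -> shift/spin in pendant units
s=r.sense();x,y,z,yaw=map(float,sys.argv[1:5])
M=R.from_euler("xyz",s["tcp_rot"])
d=M.inv().apply(np.array([x,y,z])-s["ee_pos"])
print("t",round(s["time_s"],2),"pos",s["ee_pos"].round(1),"rpy",np.degrees(s["tcp_rot"]).round(1),"F",s["ft_force"].round(1),"gap",round(s["finger_gap"],1))
print("travel",(d/300).round(4),"spin",round((((np.degrees(s["tcp_rot"][2])-yaw)+180)%360-180)/90,4))
E
python3 -m pendant '{"travel":[[-0.03,0.03,0],[-0.1,0.1,0],[-0.18,0.18,0],[-0.27,0.27,0],[-0.36,0.36,0],[-0.45,0.44,0],[-0.54,0.53,0],[-0.62,0.61,0]],"spin":[0.05,0.1,0.15,0.2,0.25,0.3,0.35,0.4]}' 0.6 20
python3 to.py 523 -162 200 -32.5; python3 -c "
from h import *
for n,ps in (('scene',[(256,244),(259,276),(284,299),(239,326)]),('side',[(302,268),(335,286),(373,283),(370,335)])): print([ray(r.calibration(n),u,v,5).round() for u,v in ps])"
```

```text
time_s: 0.9
ee_pos: [277.6, 296.9, 231.2]
tcp_rot: [3.142, 0.0, 0.656]
ft_force: [-0.2, -0.0, -1.2]
finger_gap: 17.1
t 0.9 pos [277.6 296.9 231.2] rpy [180.    0.   37.6] F [-0.2 -0.  -1.2] gap 17.1
travel [-0.2854  1.711   0.1042] spin 0.779
[array([ 448., -158.]), array([ 511., -221.]), array([ 598., -230.]), array([ 555., -343.])]
[array([ 446., -157.]), array([ 510., -218.]), array([ 596., -227.]), array([ 556., -344.])]
```

```bash
python3 -m pendant '{"travel":[[-0.02,0.1,0],[-0.04,0.2,0],[-0.06,0.31,0],[-0.07,0.42,0],[-0.09,0.53,0.01],[-0.11,0.64,0.02],[-0.13,0.75,0.03],[-0.14,0.86,0.03]],"spin":[0.05,0.1,0.15,0.2,0.25,0.3,0.35,0.39]}' 0.6 20 >/dev/null
python3 to.py 523 -162 150 -32.5
```

```text
t 1.7 pos [402.2  67.5 221.9] rpy [-1.8e+02  1.0e-01  2.5e+00] F [-0.   0.8 -0.2] gap 17.3
travel [0.369  0.7818 0.2391] spin 0.3889
```

```bash
python3 -m pendant '{"travel":[[0.05,0.11,0.02],[0.1,0.22,0.05],[0.15,0.33,0.08],[0.2,0.45,0.11],[0.26,0.57,0.15],[0.32,0.67,0.19],[0.355,0.75,0.225],[0.369,0.782,0.239]],"spin":[0.05,0.1,0.15,0.2,0.25,0.3,0.35,0.389]}' 0.6 20 >/dev/null
python3 -m pendant '{"travel":[[0,0,0],[0,0,0],[0,0,0]],"spin":[0,0,0]}' >/dev/null
python3 to.py 523 -162 100 -32.5
python3 - <<'E'
from h import *
c=r.calibration("wrist");im=r.grab_frame("wrist")
np.save("wc.npy",c["T"]);print(c["fx"],c["cx"],c["cy"],np.round(c["T"],3).tolist())
print(proj(c,[[558,-107,60],[547,-124,60]]))
cv2.imwrite("pics/w1.png",im)
E
```

```text
t 2.8 pos [ 523.6 -159.5  151. ] rpy [-180.    -0.   -32.2] F [-0.7 -0.2  0.1] gap 17.2
travel [0.0026 0.0082 0.1701] spin 0.0033
348.8278872649893 318.97894719768533 192.42036331439033 [[0.846, -0.512, -0.146, 559.716], [-0.533, -0.814, -0.232, -99.312], [-0.0, 0.274, -0.962, 292.98], [0.0, 0.0, 0.0, 1.0]]
[[323.17929036 104.94880545]
 [322.68988817 136.36606097]]
```

View pics/w1.png

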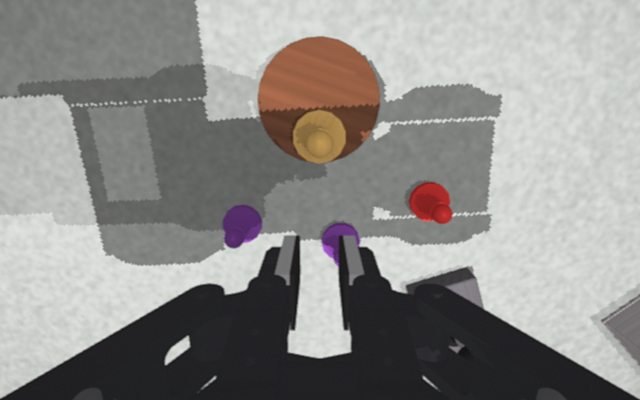

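The wrist view shows the stand top centred at about (319.5,100) and the pawn's rim at about (319.5,136.5). The fingers are centred on column 320, so the push line is aligned.

```bash
cat >> h.py <<'E'
def wrist(name=None):
    c=r.calibration("wrist");im=r.grab_frame("wrist")
    if name: cv2.imwrite(f"pics/{name}.png",im)
    return c,im
E
python3 - <<'E'
from h import *
c=r.calibration("wrist")
S=ray(c,319.5,100,60);P=ray(c,319.5,136.5,67);e=r.sense()
D=S-P;print("S",S,"P",P,"dist",np.hypot(*D),"az",np.degrees(np.arctan2(D[1],D[0])))
u=D/np.hypot(*D);q=P-e["ee_pos"][:2];print("tcp->pawn along",q@u,"lateral",q@[-u[1],u[0]], "start 42 back:",P-42*u)
E
```

```text
S [ 557.71744268 -103.13751021] P [ 545.6738383  -122.27422139] dist 22.61110615438369 az 57.81592260258779
tcp->pawn along 43.254599981059165 lateral 1.2174466303955824 start 42 back: [ 523.30291223 -157.82055266]
```

```bash
python3 -m pendant '{"travel":[[0,0,0.02],[0,0,0.06],[0,0,0.11],[0,0,0.16],[0,0,0.21],[0,0,0.25],[0,0,0.275],[0,0,0.285]],"spin":[0,0,0,0,0,0,0,0]}'
python3 -m pendant '{"travel":[[0,0,0],[0,0,0]],"spin":[0,0]}' >/dev/null
python3 to.py 523 -160 65 -32.2
python3 - <<'E'
from h import *
c,im=wrist("w2")
s=r.grab_frame("side");s=cv2.resize(s[190:270,290:400],None,fx=5.8,fy=5,interpolation=cv2.INTER_CUBIC)
cv2.imwrite("pics/ws2.png",np.vstack([im[:,:,:][100:400-100],s[:400,:640]])[:600])
E
```

```text
time_s: 3.65
ee_pos: [523.6, -160.1, 64.2]
tcp_rot: [3.142, 0.001, -0.564]
ft_force: [1.0, -0.1, -0.2]
finger_gap: 17.0
t 3.85 pos [ 524.1 -160.4   65.6] rpy [-1.80e+02 -1.00e-01 -3.23e+01] F [-0.1  0.1 -0.1] gap 17.2
travel [-0.0038  0.0008  0.0019] spin -0.0012Traceback (most recent call last):
  File "<stdin>", line 4, in <module>
    return _nx.concatenate(arrs, 0, dtype=dtype, casting=casting)
           ~~~~~~~~~~~~~~~^^^^^^^^^^^^^^^^^^^^^^^^^^^^^^^^^^^^^^^
ValueError: all the input array dimensions except for the concatenation axis must match exactly, but along dimension 1, the array at index 0 has size 640 and the array at index 1 has size 638
```

```bash
python3 - <<'E'
from h import *
im=cv2.imread("pics/w2.png")
s=r.grab_frame("side");s=cv2.resize(s[195:260,295:395],(640,400),interpolation=cv2.INTER_CUBIC)
cv2.imwrite("pics/ws2.png",np.vstack([im[:200],s])[:600])
E
```

```text
(no output)
```

View pics/ws2.png

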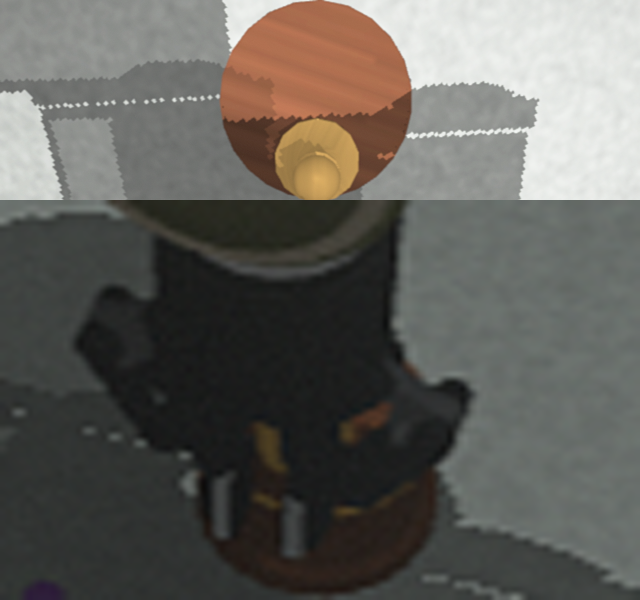

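```bash
python3 -m pendant '{"travel":[[-0.002,-0.01,0],[-0.004,-0.02,0],[-0.004,-0.03,0],[-0.004,-0.038,0],[-0.004,-0.044,0],[-0.004,-0.048,0],[-0.004,-0.05,0],[-0.004,-0.05,0]],"spin":[0,0,0,0,0,0,0,0]}'
python3 - <<'E'
from h import *
c,im=wrist("w3");cv2.imwrite("pics/w3c.png",im[:320,120:520])
E
```

```text
time_s: 4.8
ee_pos: [530.9, -146.9, 65.1]
tcp_rot: [3.142, 0.0, -0.564]
ft_force: [0.1, -0.8, -0.1]
finger_gap: 17.2
```

View pics/w3c.png

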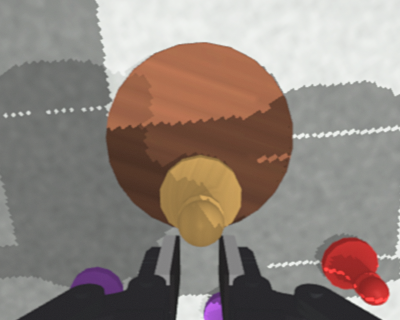

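```bash
python3 -m pendant '{"travel":[[0,-0.004,0],[0,-0.01,0],[0,-0.016,0],[0,-0.022,0],[0,-0.028,0],[0,-0.034,0],[0,-0.038,0],[0,-0.04,0]],"spin":[0,0,0,0,0,0,0,0]}'
python3 - <<'E'
from h import *
c=r.calibration("wrist");P=ray(c,321,196,67);S=ray(c,320,135,60);print("before: ",np.hypot(*(S-P)))
c,im=wrist("w4");cv2.imwrite("pics/w4c.png",im[:320,120:520])
E
```

```text
time_s: 5.65
ee_pos: [537.3, -136.7, 65.1]
tcp_rot: [3.142, -0.0, -0.564]
ft_force: [-0.1, -0.4, -0.2]
finger_gap: 17.0
before:  24.56621670617283
```

View pics/w4c.png

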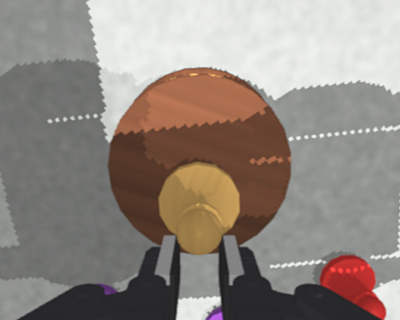

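```bash
cat > fw.py <<'E'
import sys
from h import *
import h
c=r.calibration("wrist");im=r.grab_frame("wrist") if len(sys.argv)<2 else cv2.imread(sys.argv[1])
e=r.sense()
b,g,rr=[im[...,i].astype(float) for i in range(3)]
warm=(b<0.75*rr)&(rr>40)&(g>0.4*rr); 
brass=warm&(g>0.70*rr)&(b<.6*rr)
def big(m):
    l,lab,st,_=cv2.connectedComponentsWithStats(cv2.morphologyEx(m.astype(np.uint8),cv2.MORPH_OPEN,np.ones((3,3))));return (lab==1+np.argmax(st[1:,4])).astype(float)
W=big(warm);B=big(brass);valid=(im.max(2)>60)|(W>0)
def fitw(m,z0,pr,x0):
    h.ORG=np.zeros(2)
    f=lambda p:(np.abs(sil(c,p[0],p[1],z0,pr,(1600,2560),4)-m)*valid).sum()
    s=minimize(f,x0,method="Nelder-Mead",options=dict(initial_simplex=np.array(x0)+[[0,0],[8,0],[0,8]],xatol=.05,fatol=.5));return s.x,s.fun
S,fs=fitw(W,0,[(0,46),(12,46),(14,40),(60,40)],[557,-104]);P,fp=fitw(B,60,prof,[550,-114])
D=S-P;a=np.radians(57.7);u=np.array([np.cos(a),np.sin(a)])
print("S",S.round(1),"err",fs,W.sum(),"P",P.round(1),"err",fp,B.sum(),"\noffset to go",np.hypot(*D).round(1),"along push",(D@u).round(1),"tool x",(D@[u[1],-u[0]]).round(1),"tcp->pawn",((P-e["ee_pos"][:2])@u).round(1))
q=proj(c,[[*S,60],[*P,67]]);print(q.round(1))
E
python3 fw.py pics/w4.png
```

```text
S [ 556.  -104.3] err 1326.375 25856.0 P [ 549.8 -113.8] err 133.125 5717.0 
offset to go 11.3 along push 11.3 tool x 0.2 tcp->pawn 26.0
[[319.1 172.2]
 [318.6 202.1]]
```

```bash
cat >> fw.py <<'E'
from scipy.optimize import least_squares
ct=max(cv2.findContours(W.astype(np.uint8),cv2.RETR_EXTERNAL,cv2.CHAIN_APPROX_NONE)[0],key=len)[:,0]
dark=cv2.dilate((im.max(2)<50).astype(np.uint8)|cv2.dilate(B,np.ones((3,3))).astype(np.uint8),np.ones((9,9)))
v0=q[0,1]-30
ct=np.array([p for p in ct if p[1]>v0 and not dark[p[1],p[0]]])
X=np.array([ray(c,*p,60) for p in ct])
o=least_squares(lambda p:np.hypot(*(X-p).T)-40,S,loss="soft_l1");rs=np.hypot(*(X-o.x).T)-40
D=o.x-P;print("disc",o.x.round(1),"n",len(X),"rms",rs.std().round(2),"mean",rs.mean().round(2),"px",proj(c,[[*o.x,60]]).round(1),"to go along",(D@u).round(1),"tool x",(D@[u[1],-u[0]]).round(1))
E
python3 fw.py pics/w4.png
```

```text
S [ 556.  -104.3] err 1326.375 25856.0 P [ 549.8 -113.8] err 133.125 5717.0 
offset to go 11.3 along push 11.3 tool x 0.2 tcp->pawn 26.0
[[319.1 172.2]
 [318.6 202.1]]
disc [ 557.5 -102. ] n 235 rms 0.83 mean -0.57 px [[319.2 166. ]] to go along 14.0 tool x 0.2
```

```bash
python3 -m pendant '{"travel":[[0,-0.004,0],[0,-0.01,0],[0,-0.016,0],[0,-0.022,0],[0,-0.027,0],[0,-0.031,0],[0,-0.033,0],[0,-0.033,0]],"spin":[0,0,0,0,0,0,0,0]}'
python3 fw.py
```

```text
time_s: 6.5
ee_pos: [542.6, -128.4, 65.1]
tcp_rot: [-3.142, -0.0, -0.564]
ft_force: [-0.7, -0.5, -0.4]
finger_gap: 17.0
S [ 556.1 -104.3] err 1763.1875 24244.0 P [ 555.1 -105.4] err 96.0 5750.0 
offset to go 1.5 along push 1.4 tool x 0.3 tcp->pawn 26.1
[[319.2 194. ]
 [318.6 201.9]]
disc [ 557.4 -102.1] n 223 rms 2.78 mean -1.25 px [[319.2 188.4]] to go along 4.0 tool x 0.2
```

```bash
python3 -m pendant '{"travel":[[0,0.01,0],[0,0.03,0],[0,0.06,0],[0,0.09,-0.02],[0,0.1,-0.07],[0,0.11,-0.15],[0,0.11,-0.23],[0,0.11,-0.28]],"spin":[0,0,0,0,0,0,0,0]}'
python3 -m pendant '{"travel":[[0,0,0],[0,0,0],[0,0,0]],"spin":[0,0,0]}' >/dev/null
python3 fw.py; python3 - <<'E'
from h import *
c,im=wrist("w5");cv2.imwrite("pics/w5c.png",cv2.resize(im[20:220,200:440],None,fx=3,fy=3,interpolation=cv2.INTER_CUBIC))
a=[]
for n in("scene","side"):
    k=r.grab_frame(n);cv2.imwrite(f"pics/{n}5.png",k);print(n,"stand",fit(n,k,[558,-106],"stand")[:2],"pawn",fit(n,k,[558,-106],"pawn"))
E
```

```text
time_s: 7.35
ee_pos: [524.9, -157.3, 151.3]
tcp_rot: [-3.141, -0.002, -0.565]
ft_force: [-0.4, -0.2, 0.1]
finger_gap: 17.3
S [ 556. -104.] err 415.75 12165.0 P [ 555.  -105.5] err 58.9375 2500.0 
offset to go 1.8 along push 1.8 tool x 0.1 tcp->pawn 59.3
[[319.9 107.7]
 [319.7 111. ]]
disc [ 556.9 -102.9] n 230 rms 0.59 mean -0.55 px [[320.1 105.3]] to go along 3.3 tool x 0.3
scene stand (array([ 559.28946686, -107.67607117]), np.float64(15.484375)) pawn (array([ 556.31779385, -107.94282198]), np.float64(10.15625), np.float64(173.0))
side stand (array([ 557.23191452, -109.50909233]), np.float64(104.78125)) pawn (array([ 557.3143487 , -129.29943657]), np.float64(672.578125), np.float64(862.0))
```

View pics/w5c.png

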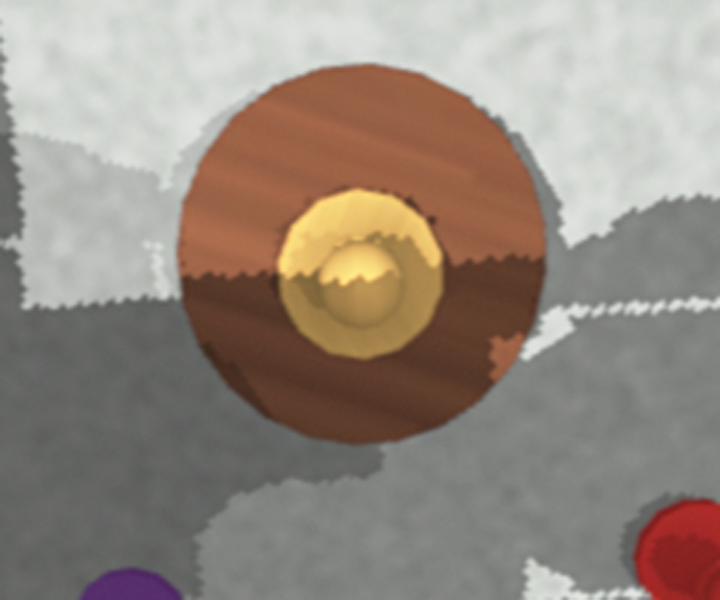

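From above, the pawn (361,273 in the crop) is still about 3 mm short of the disc centre (362,253), partly from perspective. I'll make one more light nudge of 3 mm, then retreat.

```bash
python3 -m pendant '{"travel":[[0,0,0.03],[0,0,0.08],[0,0,0.14],[0,0,0.2],[0,0,0.25],[0,0,0.275],[0,0,0.28],[0,0,0.28]],"spin":[0,0,0,0,0,0,0,0]}'
python3 -m pendant '{"travel":[[0,-0.02,0],[0,-0.05,0],[0,-0.075,0],[0,-0.092,0],[0,-0.102,0],[0,-0.108,0],[0,-0.114,0],[0,-0.12,0]],"spin":[0,0,0,0,0,0,0,0]}'
python3 -m pendant '{"travel":[[0,0,0],[0,0.004,0],[0,0.02,0],[0,0.05,0],[0,0.09,-0.01],[0,0.12,-0.06],[0,0.12,-0.14],[0,0.12,-0.22]],"spin":[0,0,0,0,0,0,0,0]}'
python3 -m pendant '{"travel":[[0,0,-0.05],[0,0,-0.06],[0,0,-0.06],[0,0,-0.06],[0,0,-0.06]],"spin":[0,0,0,0,0]}' 
python3 fw.py; python3 - <<'E'
from h import *
c,im=wrist("w6")
k=r.grab_frame("scene");cv2.imwrite("pics/scene6.png",k);print("stand",fit("scene",k,[558,-106],"stand")[:2],"pawn",fit("scene",k,[558,-106],"pawn"))
a=cv2.resize(im[20:220,200:440],(480,400));cv2.imwrite("pics/f6.png",np.hstack([a,cv2.resize(k[210:280,270:326],(320,400))]))
E
```

```text
time_s: 8.65
ee_pos: [525.0, -156.4, 65.2]
tcp_rot: [3.142, -0.0, -0.564]
ft_force: [0.2, 0.1, -0.1]
finger_gap: 17.2
time_s: 9.45
ee_pos: [544.1, -126.1, 65.1]
tcp_rot: [3.141, 0.0, -0.564]
ft_force: [-1.2, -1.6, 0.5]
finger_gap: 17.5
time_s: 10.25
ee_pos: [524.1, -157.4, 132.0]
tcp_rot: [3.141, 0.001, -0.565]
ft_force: [-0.2, -0.5, 0.1]
finger_gap: 17.4
time_s: 10.75
ee_pos: [524.5, -156.3, 148.2]
tcp_rot: [3.141, 0.002, -0.564]
ft_force: [0.1, -1.1, -0.4]
finger_gap: 17.0
S [ 555.9 -104.2] err 414.75 12151.0 P [ 556.6 -103. ] err 58.5625 2524.0 
offset to go 1.4 along push -1.4 tool x -0.0 tcp->pawn 62.2
[[319.7 108.2]
 [319.7 106.3]]
disc [ 556.9 -102.9] n 228 rms 0.6 mean -0.55 px [[320.  105.5]] to go along 0.3 tool x 0.2
stand (array([ 559.28946686, -107.67607117]), np.float64(15.484375)) pawn (array([ 558.37411118, -105.58059883]), np.float64(13.609375), np.float64(176.0))
```

View pics/f6.png

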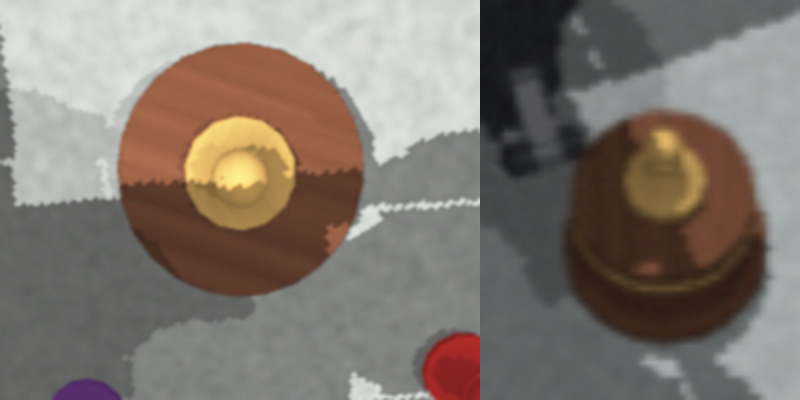

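The pawn stands upright at (240,173) in the wrist crop, against a disc centre of (240.5,169.5), and all the fits agree to within about 2 mm. I'll raise the hand clear and hand the job in.

```bash
python3 -m pendant '{"travel":[[0,0.02,-0.05],[0,0.05,-0.12],[0,0.08,-0.18],[0,0.1,-0.22],[0,0.1,-0.23],[0,0.1,-0.23]],"spin":[0,0,0,0,0,0]}'
python3 - <<'E'
from h import *
for n in("scene",):
    k=r.grab_frame(n);print("pawn",fit(n,k,[558,-106],"pawn")[:2],"other",fit(n,k,[520,125],"pawn")[:2])
    d=np.abs(k.astype(int)-cv2.imread("pics/scene0.png")).max(2)
    for nm,(u,v) in dict(carton=(417,143),joy=(239,326)).items(): print(nm,"max change",d[v-15:v+15,u-15:u+15].max())
r.close_job()
E
```

```text
time_s: 11.5
ee_pos: [508.9, -181.5, 217.9]
tcp_rot: [-3.141, 0.0, -0.564]
ft_force: [-0.1, 0.0, -0.4]
finger_gap: 17.1
pawn (array([ 558.51789093, -105.30535507]), np.float64(13.09375)) other (array([518.94179487, 127.28105044]), np.float64(15.21875))
carton max change 11
joy max change 9
the job is handed in; nothing more can be done
```

The off-centre pawn now stands upright in the middle of its stand, and I handed the job in at about 11.5 s. I pushed it about 22 mm with the two fingertips cradling the low base rim, in three light nudges. No grip was used, and the readings taken between moves never showed more than about 2 N. The hand was then raised clear.

**Last checks:**
- **Centring:** the wrist disc fit put the pawn 0.3 mm from centre. The wrist silhouette fit said 1.4 mm and the scene camera about 2.3 mm. These disagree by about 2 mm, but all are well inside the 6 mm limit.
- **Other objects:** in the scene camera, the other pawn is within 0.2 mm of where it started. The image areas around the carton and the joystick are unchanged.
- **What failed:** the side-camera pawn fit was unusable throughout because the colour mask was poor, so I ignored it. The first wrist silhouette fits of the stand were 1.5 to 3 mm off the disc fit. I went by the disc fit.

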